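Hold the tall liner panel ready above its clamp

ROBOT

A 7-joint arm with a two-finger parallel gripper is mounted at the origin on a cart in front of the work surface, level with it; the furniture and walls round the work are solid. World frame = base frame: x ahead of the robot, y to its left, z up, the work surface at z = 0. Lengths are in m, angles in rad, forces in N, time in s.
With the tool pointing down it reaches from about 0.4 to 0.85 m from the base axis. Payload 4.5 kg.
Tool frame: the origin (TCP) lies on the centre line of the jaws, within the pads' length; the fingertips stand 14 mm ahead of it and the grasp point (between the pads) lies 5 mm behind it (nose_length is the distance from the TCP to the fingertips, in m); x points along the fingers, y is the direction in which the jaws open and shut, and the axes are right-handed (so a half turn about x gives the same grasp; the last joint's range is limited). The gripper opens to 88 mm and grips with 3 to 60 N. Pads are 18 mm wide; open, the fingers measure 123 mm over their backs; the gripper's body (75 mm by 187 mm) begins 45 mm behind the grasp point.
Start: joints at [1.354, 0.689, -0.195, 1.565, 0.157, 0.902, -0.215], TCP at [0.155, -0.605, 0.253] pointing down, gripper open.
Joint ranges: [-3.01, 3.01], [-0.46, 2.08], [-1.47, 1.51], [0.13, 2.56], [-1, 4.14], [0.04, 2.09], [-2.66, 2.66]. Speed limits (rad/s): [2.57, 2.57, 3.14, 3.14, 3.14, 3.14, 3.14].

INTERFACE

Orientations are given as a unit quaternion [x, y, z, w].
In Python, from plant import get_state, snapshot, camera_params, finish_job, boxes_of, silhouettes, spot_point, nose_length gives the robot as it stands.
- The arm moves only by the tool apply_moves, never from a script. Its arguments are lists of equal length, an entry for each row: "delta_pos": the shift along the tool's x, y, z in cm, a list of three; "yaw": the turn about the tool's x in rad; "gripper": the opening in per cent of the stroke, from 0 (shut) to 100 (fully open). A call has 1 to 10 rows; each row is the pose to reach, as a shift and turn from the pose measured when the call began, along the tool's axes at that moment; what a row does not reach only later rows make up. A row lasts 1/12 s, in which the tool goes at most 41.7 mm and 7.16 degrees, less where a joint would pass 70% of its speed; a pose out of reach is approached as far as the arm can. A call with a gripper value outside its range is refused whole. The fingers move at their own pace and stop on an object; "force" is the grip in N (left out, the last holds). Time passes only in rows, so rows that repeat a pose let the fingers close. It gives the time, the measured TCP pose, the force and the opening at its end, in the units of the state.
- get_state(): the state, without advancing time (a new reading comes with each control period).
- snapshot(name): name is "side" or "top" or "wrist"; returns the picture (420x560x3 uint8, red, green, blue); there is no depth.
- camera_params(name): a dict with "fovy" (degrees; the focal length in pixels is half the picture's height over the tangent of half this angle, whatever the lens; pixels are square), "cx", "cy" (the principal point, pixels), "position" and "orientation" of the camera in the world. Camera axes: x right, y down, z forward; pixel columns grow to the right and rows downward; lengths in m; the calibration is good to about 2 mm. A picture is of the moment at which its call begins: read the wrist's pose just before it. camera_params takes no time and is no camera call; for the wrist camera it gives the pose at the moment of the call.
- finish_job(): hands the job in, once; it reports no verdict.
Trained networks look in the newest picture that a camera, given by its name, has taken for a name from the list of things; names that differ only in an ending like _2 or _b are one class to them, and where a whole thing is asked for, a point or a joint stands for the part that bears it (a point fixed in the world has none). Each returns a list of dicts, best first, with "score" (0 to 1); they miss things now and then, are a little off and sometimes report something else, mostly with a low value. They report only what shows in the picture. A call takes as long as a camera call. They do not tell look-alikes from the thing itself.
- boxes_of(thing, camera): "bbox" ([left, top, width, height] in pixels, round what is visible of it).
- silhouettes(thing, camera): "mask" (420x560 bool, what is visible of it) and "bbox" ([left, top, width, height] in pixels, round what is visible of it).
- spot_point(thing, camera): "pixel" ([column, row] in pixels: a listed point, or the origin of a listed thing).
The state is a dict: "clock": time; "q": joint angles; "qd": joint speeds; "joint_torque": joint torques, N m; "tool_pos": TCP position; "eef_rot": TCP orientation; "contact_force": force on the tool from outside, world axes, zero at the start; "moment": the same for the moment, N m; "opening": opening from 0.0 (shut) to 1.0 (fully open).
Only numpy, scipy, OpenCV 4.12 (cv2) and the standard library are available. Lean on these libraries where they do the work, as an engineer would, in place of code of your own. Each camera call takes 0.05 s, during which the arm holds its last target.

TASK

Pull the taller of the two aluminium panels up out of the slotted rack and carry it over the row of two jars and a tub to the clamp block on the other side. Stop with the panel upright and its lower edge about 10 mm above the clamp's slot, lined up so that it could be lowered straight in, but not touching the clamp. Finish there with the gripper holding the panel motionless in the air. The jars, the tub and the shorter panel stay where they stand, and the carried panel must not touch the jars or the tub.

Things in the scene. Friction and masses are not known exactly. Their poses are not given: they have to be found in the camera images.
- tall_panel: the taller aluminium plate: 8 mm thick (x), 90 wide (y), 125 high (z, up), 0.18 to 0.32 kg, the same either way round; origin at the centre of its lower edge. It starts upright in one of the rack's two outer slots, lower edge 8 mm and top edge 133 mm above the bench, the upper 75 mm free. Grip it across its thickness near the middle of the top edge
- corner_a (a point): one end of the tall panel's lower edge: mid-thickness, 45 mm to the panel's -y side of its origin
- corner_b (a point): the other end of the tall panel's lower edge: mid-thickness, 45 mm to the panel's +y side of its origin
- short_panel: the shorter aluminium panel, 8 x 90 x 80 mm (x, y, z), standing in the other outer slot of the rack, its top edge 88 mm above the bench; origin at the centre of its lower edge; leave it in its slot
- rack_top (a point): centre of the top of the grey slotted rack, 58 mm above the bench. Rack fixed, 130 (x) x 124 (y) x 58 mm; three upright slots 10 mm wide at x = -36, 0 (empty) and +36 mm, open at the top, floor 8 mm above the bench. Only a panel's side edges run in grooves; between the two combed cheeks it is open. Panel axes are parallel to the rack's
- clamp_mouth (a point): centre of the slot mouth on top of the grey clamp block, 53 mm above the bench; z up, y along the slot, x across. Mouth 22 mm (x) by 106 mm (y), narrowing to 11 mm across 15 mm further down. Block 48 x 132 mm on a base plate 90 x 160 mm, two low black screw knobs on its -x side; fixed to the bench
- jar_blue: white jar with a blue lid, 69 mm across, 94 mm high, loose; the row's end nearest the robot; origin at the centre of its underside
- tub: tub with a lid, 88 mm across, 58 mm high, loose; in the middle of the row; origin at the centre of its underside
- jar_white: white jar with a white lid, 71 mm across, 94 mm high, loose; the row's far end; origin at the centre of its underside. The row runs roughly away from the robot between rack (left) and clamp (right)
There are look-alikes about, which are no part of the job. Leave any turquoise look-alike of the part that bears rack_top alone. Leave any pink look-alike of the jar_white alone.

How it is judged:
On the way, in this order (a step that is already met when the one before it is completed fails the run):
1. the tall panel is held, clear above the slots of the rack (contact force between the fingers and tall_panel above 1 N and z of each of corner_a, corner_b in the frame of rack_top above 0.003 m), for 0.1 s.
2. the held panel passes over the row: its lower edge above the jar lids, its centre within 80 mm of a jar or the tub as seen from above (contact force between the fingers and tall_panel above 1 N and height (world z) of each of corner_a, corner_b above 0.094 m and (horizontal distance between tall_panel and jar_blue below 0.08 m or horizontal distance between tall_panel and tub below 0.08 m or horizontal distance between tall_panel and jar_white below 0.08 m)), for 0.03 s.
At the end, for the whole second after the job is handed in: Gripper holds the tall panel at rest, within 0.1 rad of upright, both ends of its lower edge 3-20 mm above the clamp mouth, within 7 mm of the slot's centre line and within its 106 mm length, not touching the clamp; jars and tub within 20 mm, short panel within 15 mm of their places (contact force between the fingers and tall_panel above 1 N and x of corner_a in the frame of clamp_mouth between -0.007 and 0.007 m and y of corner_a in the frame of clamp_mouth between -0.053 and 0.053 m and z of corner_a in the frame of clamp_mouth between 0.003 and 0.02 m and x of corner_b in the frame of clamp_mouth between -0.007 and 0.007 m and y of corner_b in the frame of clamp_mouth between -0.053 and 0.053 m and z of corner_b in the frame of clamp_mouth between 0.003 and 0.02 m and angle between tall_panel's own z axis and vertical below 0.1 rad and linear speed of tall_panel below 0.02 m/s and contact force between tall_panel and clamp below 0.1 N and distance of each of jar_blue, tub, jar_white from where it was at the start of the episode below 0.02 m and angle between each of jar_blue, tub, jar_white's own z axis and vertical below 0.2 rad and distance of short_panel from where it was at the start of the episode below 0.015 m); the arm keeps its last pose, push and grip.
It fails at once if the panel touches the clamp (contact force between tall_panel and clamp above 0.5 N).
It fails at once if the panel touches a jar or the tub (contact force between tall_panel and jar_blue above 0.5 N or contact force between tall_panel and tub above 0.5 N or contact force between tall_panel and jar_white above 0.5 N).
It fails at once if a jar or the tub is shifted over 20 mm or tipped (distance of any of jar_blue, tub, jar_white from where it was at the start of the episode above 0.02 m or angle between any of jar_blue, tub, jar_white's own z axis and vertical above 0.2 rad).
It fails at once if the short panel is shifted over 15 mm (distance of short_panel from where it was at the start of the episode above 0.015 m).
It also fails if it takes over 40 s, if anything falls off the work surface, if the arm or the gripper's body presses on something with over 40 N, if the wrist force passes 120 N, or if a joint passes its speed limit or range.

## Working session

There is one attempt and no reset: what is moved stays moved. The work goes in short steps, Python scripts to look and compute and a tool call to move; the robot and the scene stay as the last step left them, time stands still between calls to the robot, and variables do not carry over. Pictures are saved under pics/ and viewed, and the job is handed in when it is done.

Besides the shell and the picture viewer there is one more tool, called after ">>>" in YAML: its name, and indented under it one key for each argument. apply_moves: Moves the arm, as the interface text tells. Its arguments: {"type":"object","properties":{"delta_pos":{"type":"array"},"yaw":{"type":"array"},"gripper":{"type":"array"},"force":{"type":"number"}},"required":["delta_pos","yaw","gripper"]}

```bash
mkdir -p pics; ls; python3 - <<'E'
from plant import *
import cv2
s=get_state(); print(s)
print(nose_length if not callable(nose_length) else nose_length())
for n in ("side","top","wrist"):
    p=camera_params(n); print(n,p)
    im=snapshot(n); cv2.imwrite(f"pics/{n}0.png",im[:,:,::-1])
E
```

```text
pics
{'clock': 0.0, 'q': array([ 1.35376523,  0.6900114 , -0.1945124 ,  1.56630999,  0.15730314,
        0.90250837, -0.21510538]), 'qd': array([-2.61884620e-04, -1.14074863e-04,  4.11235228e-04,  3.06948098e-04,
        4.95391710e-04,  4.71236902e-05,  9.08036760e-04]), 'joint_torque': array([-4.43208328e-04, -5.27570951e+01, -1.26684006e+00, -1.53433210e+01,
       -5.25891641e-02,  6.50312664e-03,  1.79287176e-04]), 'tool_pos': array([ 0.15493489, -0.60487604,  0.25190194]), 'eef_rot': array([-0.70142078, -0.08911592,  0.70167795, -0.0878368 ]), 'contact_force': array([-9.62835588e-05,  2.78405382e-01, -8.78898777e-01]), 'moment': array([-0.03418683, -0.07730795,  0.02835859]), 'opening': 0.9968062073053966}
0.014
side {'fovy': 54.968417312868105, 'cx': 276.9423864528881, 'cy': 208.29528768849704, 'position': array([0.37190105, 0.93028597, 0.53185814]), 'orientation': array([-0.07687464,  0.85427551, -0.51231398,  0.04287212])}
top {'fovy': 43.727431834083646, 'cx': 275.77809463905294, 'cy': 214.77005772963568, 'position': array([0.36145838, 0.06100326, 1.63337523]), 'orientation': array([ 0.70642923, -0.70618083,  0.02793708, -0.0385473 ])}
wrist {'fovy': 58.92520112357724, 'cx': 278.05910662607107, 'cy': 198.29443568735292, 'position': array([ 0.21953552, -0.58987312,  0.38458464]), 'orientation': array([ 0.78331409, -0.60754487, -0.08109046,  0.10359829])}
```

View pics/side0.png

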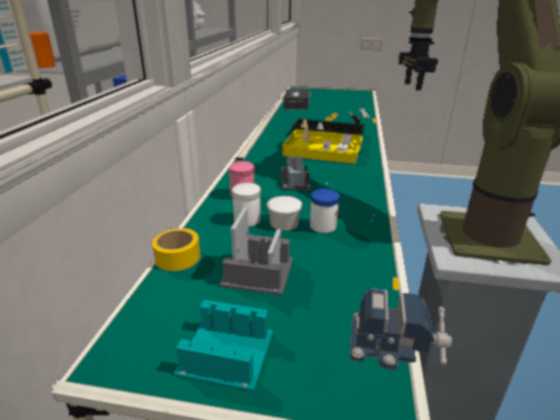

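View pics/top0.png

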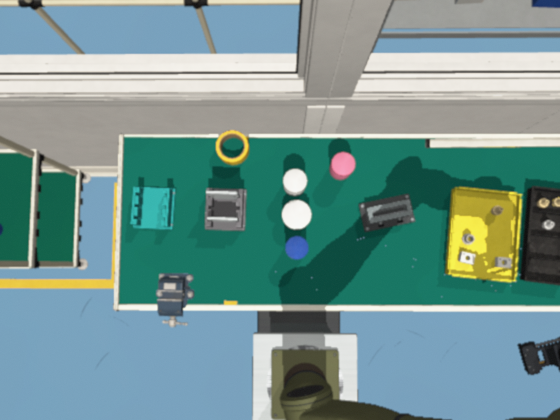

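View pics/wrist0.png

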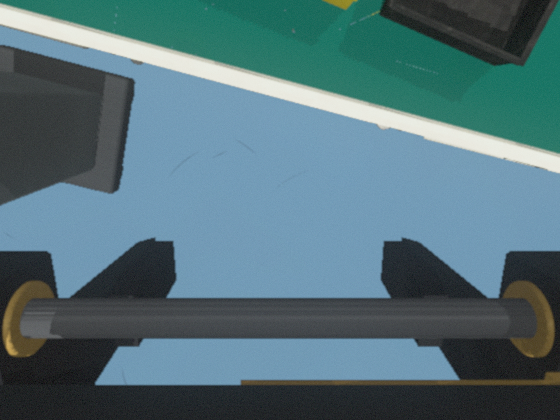

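```bash
cat > h.py <<'E'
import numpy as np, cv2
from scipy.spatial.transform import Rotation as R
from plant import *
def K(p):
    f=210/np.tan(np.radians(p['fovy'])/2); return f
def ray(p,px):
    d=np.array([(px[0]-p['cx'])/K(p),(px[1]-p['cy'])/K(p),1.])
    return np.array(p['position']), R.from_quat(p['orientation']).apply(d)
def atz(p,px,z):
    o,d=ray(p,px); return o+d*(z-o[2])/d[2]
def proj(p,X):
    c=R.from_quat(p['orientation']).inv().apply(np.atleast_2d(X)-p['position'])
    return c[:,:2]/c[:,2:]*K(p)+[p['cx'],p['cy']]
def crop(im,x,y,w,h,name,s=4):
    cv2.imwrite(name,cv2.resize(im[y:y+h,x:x+w,::-1],None,fx=s,fy=s,interpolation=cv2.INTER_CUBIC))
E
python3 - <<'E'
from h import *
for n in ("top","side"):
    p=camera_params(n); im=snapshot(n)
    if n=="top": crop(im,195,170,110,90,"pics/tc_rack.png",6); crop(im,345,180,80,60,"pics/tc_clamp.png",8)
    else: crop(im,210,150,130,150,"pics/sc.png",4)
    for t,z in (("rack_top",.058),("clamp_mouth",.053),("jar_blue",0),("tub",0),("jar_white",0),("tall_panel",.008),("short_panel",.008),("corner_a",.008),("corner_b",.008)):
        for d in spot_point(t,n)[:3]: print(n,t,round(d['score'],2),np.round(d['pixel'],1),np.round(atz(p,d['pixel'],z),3)[:2])
E
```

```text
top rack_top 0.91 [148.9 206.6] [0.535 0.47 ]
top rack_top 0.68 [221.2 205.9] [0.537 0.25 ]
top rack_top 0.28 [295.4 248. ] [0.41  0.026]
top clamp_mouth 0.64 [389.1 212.1] [ 0.519 -0.258]
top jar_blue 0.61 [387.9 211.9] [ 0.524 -0.265]
top jar_blue 0.58 [296.9 246.9] [0.415 0.02 ]
top jar_blue 0.2 [210.8 197.3] [0.571 0.29 ]
top tub 0.89 [296.8 217.1] [0.508 0.02 ]
top jar_white 0.91 [340.6 171.4] [ 0.653 -0.119]
top jar_white 0.63 [222.4 207.4] [0.539 0.253]
top jar_white 0.6 [292.8 182.7] [0.617 0.032]
top tall_panel 0.58 [228.3 200.7] [0.559 0.234]
top short_panel 0.65 [225.8 221.4] [0.494 0.241]
top corner_a 0.8 [210.7 196.9] [0.571 0.29 ]
top corner_a 0.75 [239.6 202.9] [0.552 0.199]
top corner_b 0.8 [210.7 196.9] [0.571 0.29 ]
top corner_b 0.75 [239.6 202.9] [0.552 0.199]
side rack_top 0.84 [257.9 247.9] [0.533 0.238]
side clamp_mouth 0.74 [297.1 165.3] [ 0.514 -0.246]
side jar_blue 0.67 [326.5 223.5] [0.401 0.009]
side tub 0.66 [286.4 225.2] [0.503 0.037]
side jar_white 0.97 [248.2 218.9] [0.608 0.023]
side tall_panel 0.89 [240.5 271.5] [0.567 0.26 ]
side short_panel 0.81 [272.5 269.1] [0.502 0.239]
side corner_a 0.9 [246.5 256.9] [0.567 0.205]
side corner_b 0.9 [246.5 256.9] [0.567 0.205]
```

```bash
python3 - <<'E'
from h import *
snapshot("top")
for t in ("tall_panel","short_panel","rack_top"):
    for d in boxes_of(t,"top")[:3]: print(t,round(d['score'],2),np.round(d['bbox'],1))
E
```

```text
tall_panel 0.59 [208.8 189.6  30.5   9.1]
tall_panel 0.27 [357.8 195.8  56.2  35. ]
short_panel 0.68 [209.2 217.4  27.7   3.2]
rack_top 0.92 [204.7 188.2  40.   42.9]
rack_top 0.75 [128.3 185.7  49.9  44.5]
```

View pics/tc_rack.png

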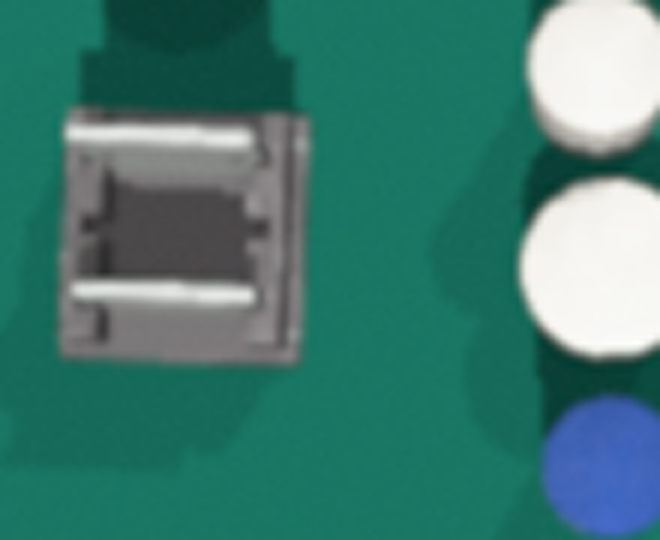

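View pics/tc_clamp.png

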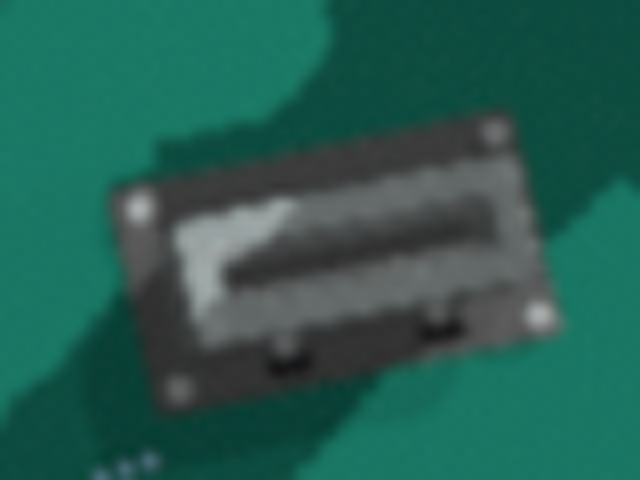

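View pics/sc.png

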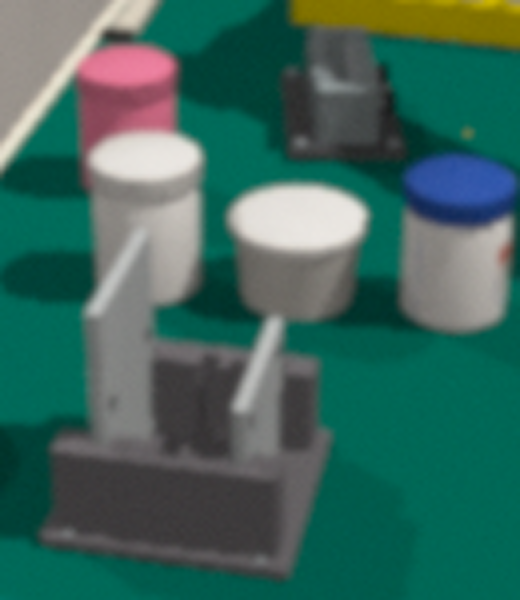

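```bash
python3 - <<'E'
from h import *
p=camera_params("top")
f=lambda x,y,ox,oy,s,z:atz(p,((x+.5)/s+ox-.5,(y+.5)/s+oy-.5),z)
a=f(66,131,195,170,6,.133);b=f(252,139,195,170,6,.133)
print("tall",a,b,(a+b)/2,np.linalg.norm(a-b),np.arctan2(*(a-b)[:2]))
a=f(75,289,195,170,6,.088);b=f(255,296,195,170,6,.088)
print("short",a,b,(a+b)/2,np.linalg.norm(a-b),np.arctan2(*(a-b)[:2]))
a=f(226,270,345,180,8,.053);b=f(494,219,345,180,8,.053)
print("clamp",a,b,(a+b)/2,np.linalg.norm(a-b),np.arctan2(*(a-b)[:2]))
# base plate screw corners z~.01
c=[f(*q,345,180,8,.01) for q in((138,208),(495,132),(540,315),(178,390))]
print(np.mean(c,0),c)
for n,q,z in(("w",(602,70),.094),("tub",(612,267),.058),("b",(612,467),.094)): print(n,f(*q,195,170,6,z))
print(R.from_quat(get_state()['eef_rot']).as_matrix())
pw=camera_params("wrist");s=get_state();r=R.from_quat(s['eef_rot']).inv()
print(r.apply(pw['position']-s['tool_pos']), (r*R.from_quat(pw['orientation'])).as_matrix())
E
```

```text
tall [0.57105651 0.28713576 0.133     ] [0.56707047 0.19715505 0.133     ] [0.56906349 0.2421454  0.133     ] 0.09006895085882224 0.044269910292928503
short [0.49843263 0.28837306 0.088     ] [0.49493307 0.19911881 0.088     ] [0.49668285 0.24374593 0.088     ] 0.08932283165595592 0.03918885703612431
clamp [ 0.51487872 -0.20881525  0.053     ] [ 0.53422242 -0.3102455   0.053     ] [ 0.52455057 -0.25953038  0.053     ] 0.10325829138792712 -0.18844658714571344
[ 0.52252946 -0.25950318  0.01      ] [array([ 0.54330961, -0.18239511,  0.01      ]), array([ 0.57299474, -0.32149401,  0.01      ]), array([ 0.5014766 , -0.33728153,  0.01      ]), array([ 0.47233688, -0.19684207,  0.01      ])]
w [0.606699   0.02744266 0.094     ]
tub [0.51214406 0.02186098 0.058     ]
b [0.41039562 0.02301849 0.094     ]
[[ 4.07915386e-05  2.48141233e-01 -9.68723865e-01]
 [-8.04253200e-05 -9.68723862e-01 -2.48141236e-01]
 [-9.99999996e-01  8.80319896e-05 -1.95588987e-05]]
[-0.13258858  0.00121105 -0.06630563] [[-4.53176466e-04 -2.60722231e-01  9.65413752e-01]
 [ 9.99999798e-01  3.13169291e-04  5.53986898e-04]
 [-4.46774641e-04  9.65413808e-01  2.60722036e-01]]
```

```bash
cat >> h.py <<'E'
def plan(x,y,z,ang):
    s=get_state(); r=R.from_quat(s['eef_rot']); M=r.as_matrix()
    d=r.inv().apply(np.array([x,y,z])-s['tool_pos'])*100
    cur=np.arctan2(M[1,1],M[0,1]); w=(ang-cur+np.pi)%(2*np.pi)-np.pi
    print("t",s['clock'],"pos",s['tool_pos'].round(4),"ang",round(cur,4),"down",M[:,0].round(4),"delta",d.round(2),"yaw",round(-w,4),"len",np.linalg.norm(d).round(2))
E
python3 -c "
from h import *
plan(.52,-.26,.28,.186)"
```

```text
t 1.35 pos [ 0.1551 -0.6055  0.2527] ang -1.32 down [ 0.e+00 -1.e-04 -1.e+00] delta [ -2.73 -24.41 -43.92] yaw -1.506 len 50.32
```

>>> apply_moves:
  delta_pos:
    - [-0.3, -2, -3.6]
    - [-0.6, -4, -7.2]
    - [-0.8, -6, -10.8]
    - [-1, -8, -14.4]
    - [-1.2, -10, -18]
    - [-1.4, -12, -21.6]
    - [-1.6, -14, -25.2]
    - [-1.8, -16, -28.8]
    - [-2, -18, -32.4]
    - [-2.2, -20, -36]
  yaw: [-0.12, -0.24, -0.36, -0.48, -0.6, -0.72, -0.84, -0.96, -1.08, -1.2]
  gripper: [100, 100, 100, 100, 100, 100, 100, 100, 100, 100]

```text
clock: 2.18
tool_pos: [0.4554, -0.321, 0.2751]
eef_rot: [-0.528, -0.47, 0.528, -0.471]
contact_force: [1.6, -1.0, 0.2]
opening: 1.002
```

```bash
python3 -c "
from h import *
plan(.52,-.26,.28,.186)"
```

```text
t 2.1833 pos [ 0.4554 -0.321   0.2751] ang -0.1144 down [ 3.e-04 -7.e-04 -1.e+00] delta [-0.49  5.72 -6.8 ] yaw -0.3004 len 8.9
```

>>> apply_moves:
  delta_pos:
    - [-0.2, 2.4, -2.8]
    - [-0.5, 4.8, -5.6]
    - [-0.5, 5.7, -6.8]
    - [-0.5, 5.7, -6.8]
    - [-0.5, 5.7, -6.8]
  yaw: [-0.12, -0.24, -0.3, -0.3, -0.3]
  gripper: [100, 100, 100, 100, 100]

```text
clock: 2.6
tool_pos: [0.52, -0.2595, 0.2799]
eef_rot: [0.451, 0.544, -0.452, 0.544]
contact_force: [-0.0, -1.3, 0.6]
opening: 0.997
```

```bash
python3 - <<'E'
from h import *
p=camera_params("wrist"); im=snapshot("wrist"); cv2.imwrite("pics/w1.png",im[:,:,::-1])
for d in spot_point("clamp_mouth","wrist")[:2]: print(d, atz(p,d['pixel'],.053))
np.save("p1.npy",p,allow_pickle=True); np.save("im1.npy",im)
plan(.569,.2421,.25,-.042)
E
```

```text
{'pixel': [282.2, 166.1], 'score': 0.93} [ 0.52336036 -0.25800565  0.053     ]
t 2.7 pos [ 0.5185 -0.2617  0.2797] ang 0.1822 down [-0.0014 -0.0019 -1.    ] delta [  2.87  14.1  -48.63] yaw 0.2242 len 50.72
```

View pics/w1.png

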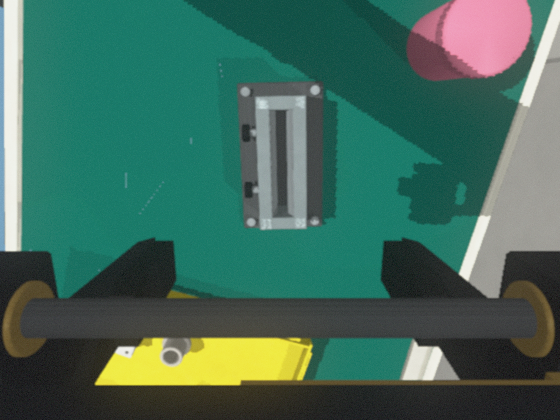

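```bash
python3 - <<'E'
from h import *
im=np.load("im1.npy"); crop(im,225,75,110,165,"pics/w1c.png",4)
E
```

```text
(no output)
```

View pics/w1c.png

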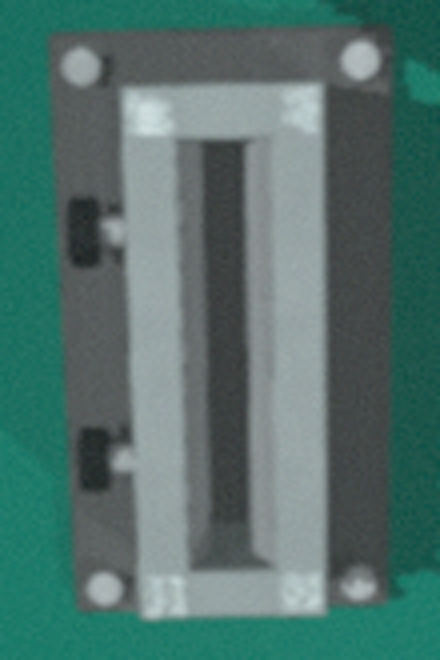

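```bash
python3 - <<'E'
from h import *
p=np.load("p1.npy",allow_pickle=True).item()
for c in (((122,86),(322,84),(327,613),(139,618)),((176,138),(270,137),(274,570),(190,570))):
    X=np.array([atz(p,((x+.5)/4+224.5,(y+.5)/4+74.5),.053) for x,y in c])
    m1=(X[0]+X[1])/2;m2=(X[2]+X[3])/2
    print(X.mean(0).round(4),[np.linalg.norm(X[i]-X[i-1]).round(4) for i in range(4)],np.arctan2(m1[0]-m2[0],m1[1]-m2[1]), [np.arctan2(*(X[i]-X[j])[:2]) for i,j in((0,3),(1,2))])
E
```

```text
[ 0.5226 -0.2574  0.053 ] [np.float64(0.1315), np.float64(0.0466), np.float64(0.1306), np.float64(0.0482)] -0.20944434214297913 [np.float64(-0.20356202964776524), np.float64(-0.2153665159626512)]
[ 0.5225 -0.2572  0.053 ] [np.float64(0.1068), np.float64(0.0221), np.float64(0.107), np.float64(0.0213)] -0.20956988549162822 [np.float64(-0.21321997295767256), np.float64(-0.20592683332713707)]
```

>>> apply_moves:
  delta_pos:
    - [0, 1.1, -3.8]
    - [0, 2.2, -7.6]
    - [0, 3.3, -11.4]
    - [0, 4.4, -15.2]
    - [0.5, 5.5, -19]
    - [0.8, 6.6, -22.8]
    - [1.0, 7.7, -26.6]
    - [1.2, 8.8, -30.4]
    - [1.4, 9.9, -34.2]
    - [1.6, 11, -38]
  yaw: [0.02, 0.04, 0.07, 0.09, 0.11, 0.13, 0.16, 0.18, 0.2, 0.22]
  gripper: [100, 100, 100, 100, 100, 100, 100, 100, 100, 100]

```text
clock: 3.53
tool_pos: [0.5579, 0.1312, 0.2628]
eef_rot: [-0.509, -0.488, 0.512, -0.49]
contact_force: [0.7, -0.4, 1.1]
opening: 1.001
```

```bash
python3 -c "
from h import *
plan(.569,.2421,.25,-.042)"
```

```text
t 3.5333 pos [0.5579 0.1312 0.2628] ang -0.0432 down [-0.0014 -0.0038 -1.    ] delta [  1.24   0.63 -11.13] yaw -0.0012 len 11.22
```

>>> apply_moves:
  delta_pos:
    - [0.4, 0.2, -3.7]
    - [0.8, 0.4, -7.4]
    - [1.2, 0.6, -10.6]
    - [1.2, 0.6, -11.1]
    - [1.2, 0.6, -11.1]
    - [1.2, 0.6, -11.1]
  yaw: [0, 0, 0, 0, 0, 0]
  gripper: [100, 100, 70, 70, 70, 70]

```text
clock: 4.03
tool_pos: [0.5691, 0.2393, 0.2501]
eef_rot: [-0.509, -0.487, 0.513, -0.49]
contact_force: [0.7, 0.1, -0.3]
opening: 0.72
```

```bash
python3 - <<'E'
from h import *
plan(.569,.2421,.112,-.042)
p=camera_params("wrist"); im=snapshot("wrist"); cv2.imwrite("pics/w2.png",im[:,:,::-1])
plan(.569,.2421,.112,-.042)
for d in silhouettes("tall_panel","wrist")[:2]: print(d['score'],d['bbox'])
np.save("p2.npy",p,allow_pickle=True); np.save("im2.npy",im)
E
```

```text
t 4.0333 pos [0.5691 0.2393 0.2501] ang -0.046 down [-0.0016 -0.0062 -1.    ] delta [ 1.381e+01 -1.000e-02 -3.700e-01] yaw -0.004 len 13.82
t 4.0833 pos [0.5694 0.2385 0.2503] ang -0.0472 down [-0.0014 -0.0065 -1.    ] delta [13.82 -0.04 -0.45] yaw -0.0052 len 13.83
0.66 [273.8, 115.2, 8.2, 136.2]
```

View pics/w2.png

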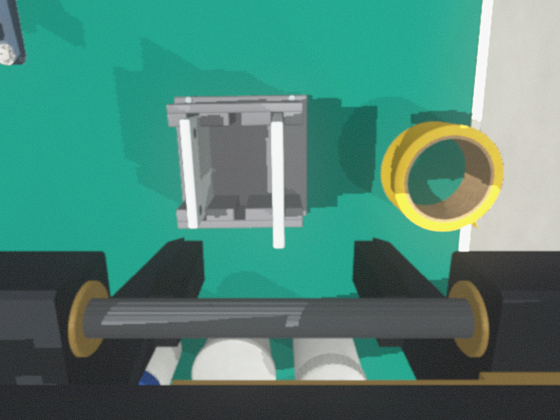

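```bash
python3 - <<'E'
from h import *
p=np.load("p2.npy",allow_pickle=True).item(); im=np.load("im2.npy"); crop(im,240,90,80,170,"pics/w2c.png",4)
g=cv2.cvtColor(im,cv2.COLOR_RGB2GRAY)[:,262:296]>205
ys=[];xs=[]
for r in range(105,260):
    c=np.where(g[r])[0]
    if 6<len(c)<16: ys.append(r);xs.append(c.mean()+262)
print(min(ys),max(ys),len(ys)); k=np.polyfit(ys,xs,1)
a,b=[atz(p,(np.polyval(k,r),r),.133) for r in(min(ys)-.5,max(ys)+.5)]
print(a,b,(a+b)/2,np.linalg.norm(a-b),np.arctan2(*(a-b)[:2]))
c=((a+b)/2)
plan(c[0],c[1],.112,-np.arctan2(*(a-b)[:2]))
E
```

```text
122 247 126
[0.57001073 0.28890738 0.133     ] [0.56730003 0.19960573 0.133     ] [0.56865538 0.24425656 0.133     ] 0.08934277795557653 0.030345081347734244
t 4.1333 pos [0.5694 0.2384 0.2504] ang -0.0475 down [-0.0012 -0.0063 -1.    ] delta [13.84 -0.09 -0.67] yaw -0.0171 len 13.85
```

View pics/w2c.png

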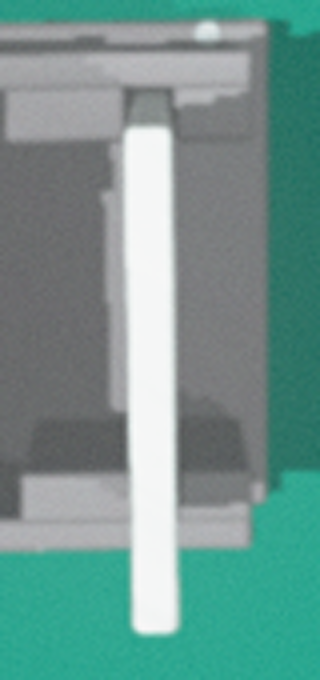

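>>> apply_moves:
  delta_pos:
    - [3, -0.1, -0.5]
    - [6, -0.1, -0.6]
    - [9, -0.1, -0.6]
    - [11.5, -0.1, -0.6]
    - [13, -0.1, -0.6]
    - [13.8, -0.1, -0.6]
    - [13.8, -0.1, -0.6]
    - [13.8, -0.1, -0.6]
  yaw: [-0.012, -0.012, -0.012, -0.012, -0.012, -0.012, -0.012, -0.012]
  gripper: [70, 70, 70, 70, 70, 70, 70, 70]
  force: 30

```text
clock: 4.8
tool_pos: [0.5692, 0.2425, 0.113]
eef_rot: [-0.508, -0.489, 0.511, -0.492]
contact_force: [-1.7, 0.8, 0.7]
opening: 0.697
```

```bash
python3 - <<'E'
from h import *
plan(.5687,.2437,.112,-.035)
im=snapshot("wrist"); cv2.imwrite("pics/w3.png",im[:,:,::-1])
plan(.5687,.2437,.112,-.035)
print(get_state()['contact_force'])
E
```

```text
t 4.8 pos [0.5692 0.2425 0.113 ] ang -0.0373 down [-5.0e-04 -6.4e-03 -1.0e+00] delta [ 0.09 -0.06 -0.12] yaw -0.0023 len 0.16
t 4.85 pos [0.5695 0.2432 0.1136] ang -0.0369 down [ 7.0e-04 -5.6e-03 -1.0e+00] delta [ 0.16 -0.09 -0.05] yaw -0.0019 len 0.19
[0.65729249 0.45619474 0.12210709]
```

View pics/w3.png

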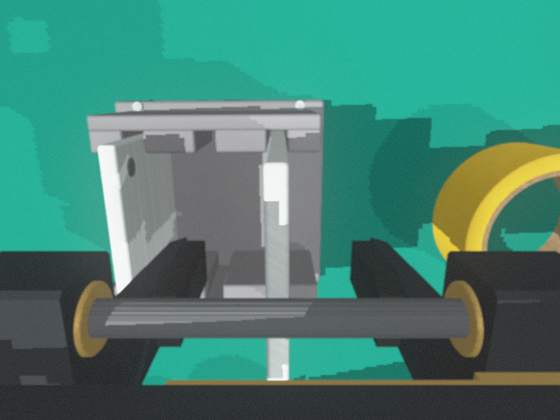

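>>> apply_moves:
  delta_pos:
    - [0.1, 0, 0]
    - [0.1, 0, 0]
    - [0.1, 0, 0]
    - [0.1, 0, 0]
    - [0.1, 0, 0]
    - [0.1, 0, 0]
    - [0.1, 0, 0]
    - [0.1, 0, 0]
  yaw: [0, 0, 0, 0, 0, 0, 0, 0]
  gripper: [0, 0, 0, 0, 0, 0, 0, 0]
  force: 35

```text
clock: 5.52
tool_pos: [0.5695, 0.2432, 0.1125]
eef_rot: [-0.508, -0.489, 0.51, -0.492]
contact_force: [-0.2, -0.0, -0.2]
opening: 0.12
```

```bash
python3 - <<'E'
from h import *
plan(.5687,.2437,.26,-.035)
s=get_state();print(s['contact_force'],s['moment'],s['opening']*88)
E
```

```text
t 5.5167 pos [0.5695 0.2432 0.1125] ang -0.0368 down [ 5.0e-04 -5.6e-03 -1.0e+00] delta [-14.75  -0.07   0.03] yaw -0.0018 len 14.75
[-0.16188321 -0.01405195 -0.22800014] [-0.05460495 -0.0734527  -0.06810816] 10.527798436529327
```

>>> apply_moves:
  delta_pos:
    - [0, 0, 0]
    - [0, 0, 0]
    - [0, 0, 0]
    - [0, 0, 0]
  yaw: [0, 0, 0, 0]
  gripper: [0, 0, 0, 0]

```text
clock: 5.85
tool_pos: [0.5694, 0.2432, 0.1125]
eef_rot: [-0.508, -0.489, 0.51, -0.492]
contact_force: [-0.6, 0.8, 0.6]
opening: 0.084
```

```bash
python3 - <<'E'
from h import *
plan(.5687,.2437,.26,-.035)
s=get_state();print(s['contact_force'],s['moment'],s['opening']*88)
E
```

```text
t 5.85 pos [0.5694 0.2432 0.1125] ang -0.0367 down [ 3.0e-04 -5.7e-03 -1.0e+00] delta [-14.75  -0.06   0.03] yaw -0.0017 len 14.75
[-0.60999672  0.84553294  0.55778428] [-0.02629796  0.0012632  -0.03549673] 7.403554715360571
```

>>> apply_moves:
  delta_pos:
    - [-0.5, 0, 0]
    - [-1.2, 0, 0]
    - [-2.2, 0, 0]
    - [-3.2, 0, 0]
    - [-4.2, 0, 0]
    - [-5.2, 0, 0]
    - [-6.2, 0, 0]
    - [-7.2, 0, 0]
    - [-7.2, 0, 0]
  yaw: [0, 0, 0, 0, 0, 0, 0, 0, 0]
  gripper: [0, 0, 0, 0, 0, 0, 0, 0, 0]

```text
clock: 6.6
tool_pos: [0.5705, 0.2444, 0.1872]
eef_rot: [0.509, 0.489, -0.509, 0.493]
contact_force: [-0.7, 0.9, -2.7]
opening: 0.088
```

```bash
python3 - <<'E'
from h import *
plan(.5687,.2437,.26,-.035)
s=get_state();print(s['contact_force'],s['moment'],s['opening']*88)
im=snapshot("side"); crop(im,200,140,150,150,"pics/s4.png",4)
E
```

```text
t 6.6 pos [0.5705 0.2444 0.1872] ang -0.037 down [ 0.004  -0.0035 -1.    ] delta [-7.29 -0.15  0.1 ] yaw -0.002 len 7.29
[-0.73800291  0.85163277 -2.7043857 ] [-0.05893413 -0.16451254  0.02345627] 7.739441027411436
```

View pics/s4.png

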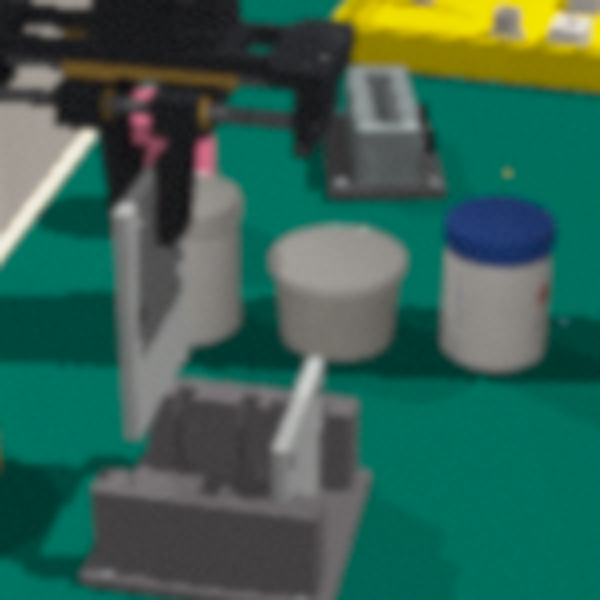

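>>> apply_moves:
  delta_pos:
    - [-2, 0, 0]
    - [-4, 0, 0]
    - [-6, 0, 0.5]
    - [-7.3, -0.1, 2]
    - [-7.3, -0.2, 4.5]
    - [-7.3, -0.3, 7.5]
    - [-7.3, -0.5, 10.5]
    - [-7.3, -0.8, 13.5]
    - [-7.3, -1.1, 16.5]
    - [-7.3, -1.4, 19.5]
  yaw: [0, 0, 0, 0, -0.03, -0.06, -0.09, -0.12, -0.15, -0.18]
  gripper: [0, 0, 0, 0, 0, 0, 0, 0, 0, 0]

```text
clock: 7.48
tool_pos: [0.5479, 0.0484, 0.2592]
eef_rot: [0.462, 0.533, -0.463, 0.536]
contact_force: [0.6, -0.9, -2.6]
opening: 0.089
```

```bash
python3 - <<'E'
from h import *
plan(.5225,-.258,.262,.207)
s=get_state();print(s['contact_force'],s['moment'],s['opening']*88)
E
```

```text
t 7.4833 pos [0.5479 0.0484 0.2592] ang 0.1448 down [ 0.0015 -0.0048 -1.    ] delta [-0.14 -6.94 29.96] yaw -0.0622 len 30.75
[ 0.63085926 -0.92376613 -2.62255935] [-0.07536427 -0.19373634  0.03179537] 7.826710733195414
```

>>> apply_moves:
  delta_pos:
    - [0, -0.6, 2.8]
    - [0, -1.2, 5.6]
    - [0, -2, 8.6]
    - [0, -2.7, 11.6]
    - [0, -3.4, 14.6]
    - [-0.1, -4.1, 17.6]
    - [-0.1, -4.8, 20.6]
    - [-0.1, -5.5, 23.6]
    - [-0.1, -6.1, 26.4]
    - [-0.1, -6.5, 28.4]
  yaw: [-0.01, -0.02, -0.03, -0.04, -0.05, -0.06, -0.06, -0.06, -0.06, -0.06]
  gripper: [0, 0, 0, 0, 0, 0, 0, 0, 0, 0]

```text
clock: 8.32
tool_pos: [0.5231, -0.2457, 0.2607]
eef_rot: [0.445, 0.546, -0.449, 0.549]
contact_force: [1.2, -0.4, -2.5]
opening: 0.087
```

```bash
python3 - <<'E'
from h import *
plan(.5225,-.258,.20,.207)
s=get_state();print(s['contact_force'],s['moment'],s['opening']*88)
E
```

```text
t 8.3167 pos [ 0.5231 -0.2457  0.2607] ang 0.2013 down [-5.0e-04 -6.1e-03 -1.0e+00] delta [ 6.08 -0.3   1.16] yaw -0.0057 len 6.2
[ 1.23658753 -0.39830939 -2.47788887] [-0.09200751 -0.13176213 -0.02293946] 7.680809401360779
```

>>> apply_moves:
  delta_pos:
    - [1, -0.3, 1.1]
    - [2, -0.3, 1.2]
    - [3.2, -0.3, 1.2]
    - [4.4, -0.3, 1.2]
    - [5.5, -0.3, 1.2]
    - [6, -0.3, 1.2]
    - [6, -0.3, 1.2]
    - [6, -0.3, 1.2]
  yaw: [0, 0, 0, 0, 0, 0, 0, 0]
  gripper: [0, 0, 0, 0, 0, 0, 0, 0]

```text
clock: 8.98
tool_pos: [0.5226, -0.2576, 0.2005]
eef_rot: [0.445, 0.547, -0.449, 0.549]
contact_force: [0.1, -0.5, -2.7]
opening: 0.084
```

```bash
python3 - <<'E'
from h import *
plan(.5225,-.258,.167,.207)
p=camera_params("wrist");im=snapshot("wrist"); cv2.imwrite("pics/w5.png",im[:,:,::-1]); np.save("im5.npy",im); np.save("p5.npy",p,allow_pickle=True)
im=snapshot("side"); crop(im,250,80,110,130,"pics/s5.png",5)
im=snapshot("top"); crop(im,345,170,90,80,"pics/t5.png",7)
plan(.5225,-.258,.167,.207)
E
```

```text
t 8.9833 pos [ 0.5226 -0.2576  0.2005] ang 0.2025 down [-0.0011 -0.0055 -1.    ] delta [ 3.35 -0.02  0.02] yaw -0.0045 len 3.35
t 9.1333 pos [ 0.5231 -0.2583  0.2014] ang 0.2016 down [ 7.0e-04 -6.5e-03 -1.0e+00] delta [ 3.44 -0.05 -0.06] yaw -0.0054 len 3.44
```

View pics/w5.png

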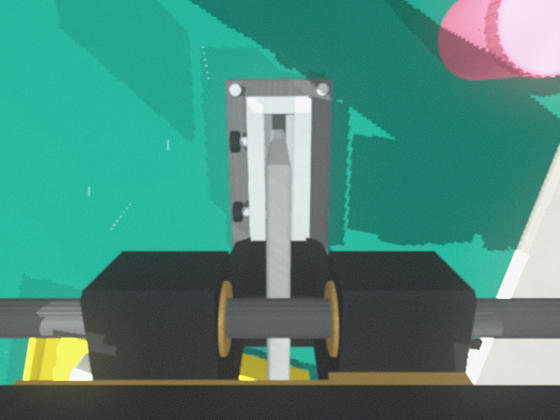

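View pics/s5.png

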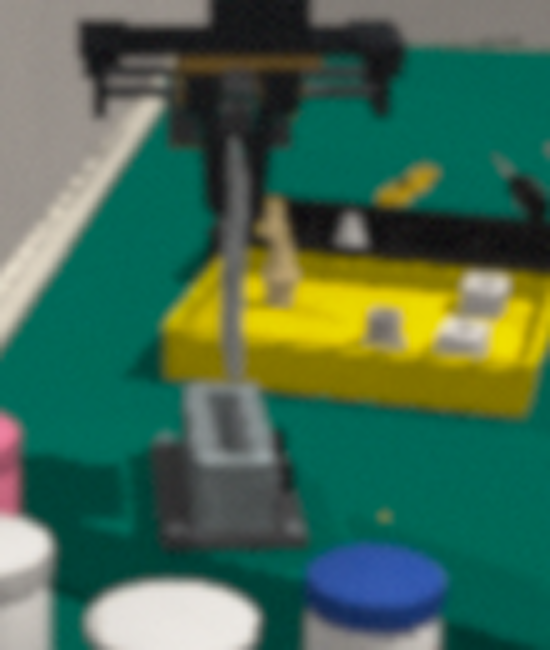

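```bash
python3 - <<'E'
from h import *
im=np.load("im5.npy"); p=np.load("p5.npy",allow_pickle=True).item()
crop(im,220,70,120,120,"pics/w5c.png",5)
from plant import *
s=get_state()
def line(cx,cy,a,z,h): 
    u=np.array([-np.sin(a),np.cos(a),0]); return np.array([[cx,cy,z]+u*h,[cx,cy,z]-u*h])
# expected panel lower/top corners & mouth
print("panel low",proj(p,line(.5226,-.2576,.2025,.0965,.045)).round(1))
print("panel top",proj(p,line(.5226,-.2576,.2025,.2215,.045)).round(1))
print("mouth",proj(p,line(.5225,-.258,.207,.053,.053)).round(1))
E
```

```text
panel low [[278.9 130.7]
 [278.8 262.4]]
panel top [[278.8 168. ]
 [278.6 409.1]]
mouth [[278.4 114.9]
 [278.9 248.7]]
```

View pics/w5c.png

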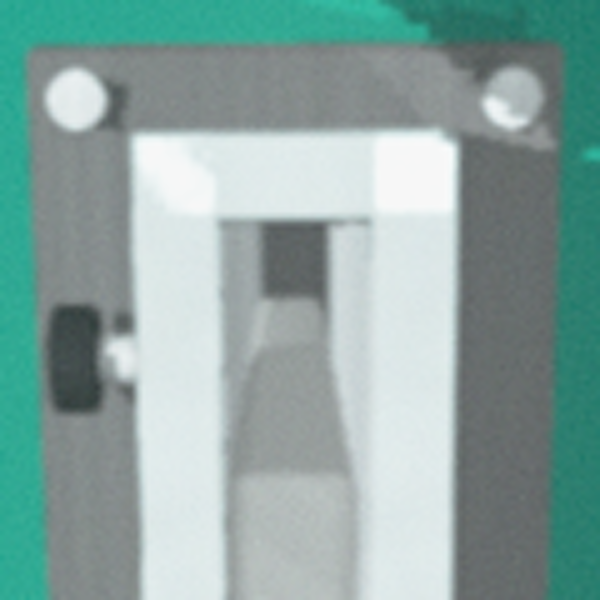

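View pics/t5.png

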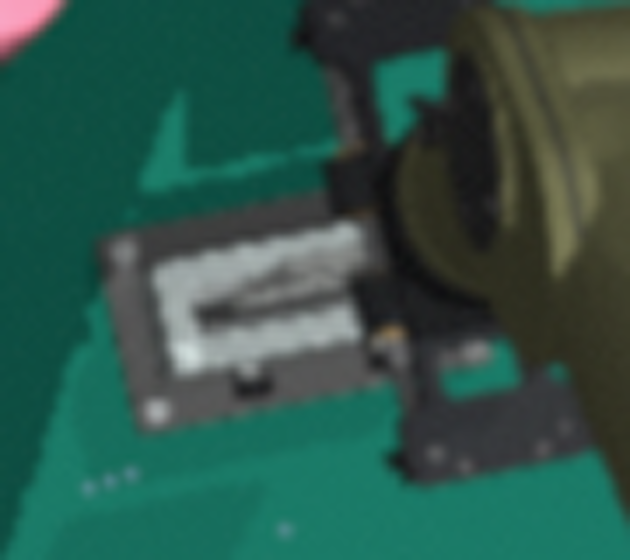

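>>> apply_moves:
  delta_pos:
    - [0.6, 0, 0]
    - [1.3, 0, 0]
    - [1.9, 0, 0]
    - [2.4, 0, 0]
    - [2.8, 0, 0]
    - [3.1, 0, 0]
    - [3.3, 0, 0]
    - [3.3, 0, 0]
    - [3.3, 0, 0]
  yaw: [-0.005, -0.005, -0.005, -0.005, -0.005, -0.005, -0.005, -0.005, -0.005]
  gripper: [0, 0, 0, 0, 0, 0, 0, 0, 0]

```text
clock: 9.88
tool_pos: [0.5232, -0.2585, 0.1685]
eef_rot: [0.444, 0.547, -0.447, 0.551]
contact_force: [-0.7, 0.2, -2.0]
opening: 0.087
```

```bash
python3 - <<'E'
from h import *
plan(.5225,-.258,.168,.207)
p=camera_params("wrist");im=snapshot("wrist"); crop(im,210,60,140,120,"pics/w6c.png",5)
s=get_state()
def line(cx,cy,a,z,h): 
    u=np.array([-np.sin(a),np.cos(a),0]); return np.array([[cx,cy,z]+u*h,[cx,cy,z]-u*h])
x,y,z=s['tool_pos']
print("panel low",proj(p,line(x,y,.207,z-.1045,.045)).round(1))
print("panel top",proj(p,line(x,y,.207,z+.0205,.045)).round(1))
print("mouth",proj(p,line(.5225,-.258,.207,.053,.053)).round(1))
im=snapshot("side"); crop(im,250,80,110,130,"pics/s6.png",5)
ps=camera_params("side")
print("side low",proj(ps,line(x,y,.207,z-.1045,.045)).round(1),"mouth",proj(ps,line(.5225,-.258,.207,.053,.053)).round(1))
plan(.5225,-.258,.168,.207); print(get_state()['contact_force'],np.abs(get_state()['qd']).max())
E
```

```text
t 9.8833 pos [ 0.5232 -0.2585  0.1685] ang 0.2066 down [ 9.0e-04 -6.5e-03 -1.0e+00] delta [ 0.05 -0.06 -0.06] yaw -0.0004 len 0.1
panel low [[278.9 130.5]
 [278.8 262. ]]
panel top [[279.4 168. ]
 [279.1 408.4]]
mouth [[277.8 115.4]
 [277.9 264.6]]
side low [[295.9 165.8]
 [293.9 155.3]] mouth [[296.2 170.2]
 [293.9 157.7]]
t 9.9833 pos [ 0.5233 -0.2586  0.1687] ang 0.2065 down [ 0.0013 -0.0067 -1.    ] delta [ 0.07 -0.07 -0.07] yaw -0.0005 len 0.12
[ 0.55525185  0.12437901 -2.60775786] 0.0025197411544864738
```

View pics/w6c.png

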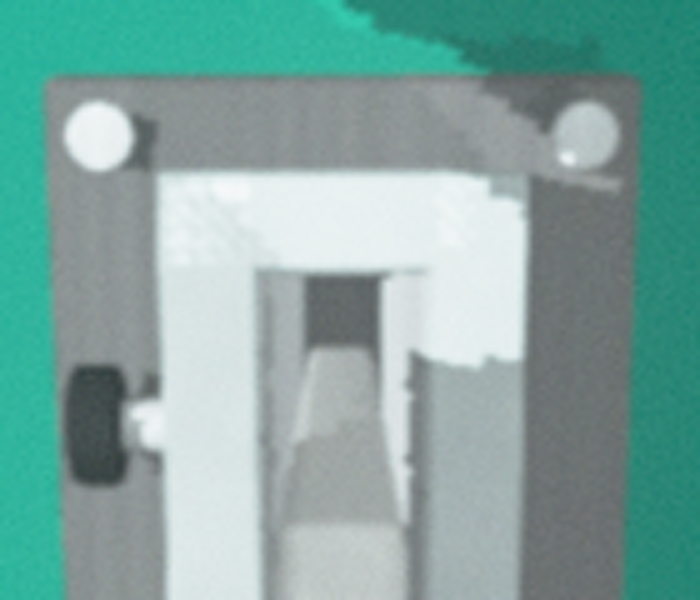

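View pics/s6.png

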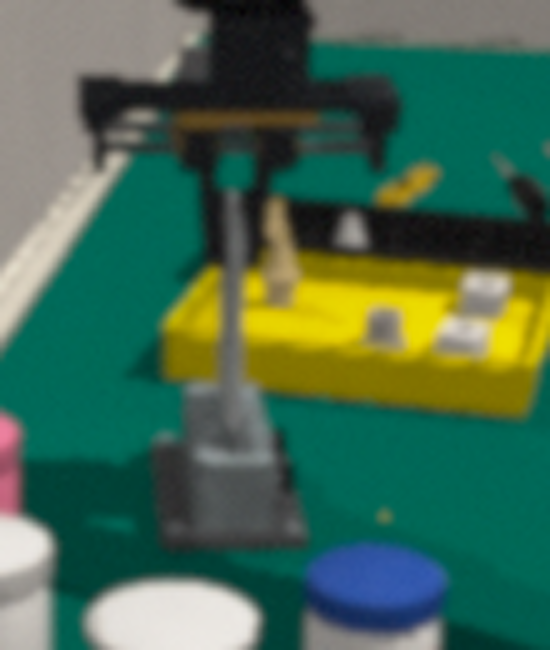

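```bash
python3 - <<'E'
from h import *
print(get_state()['opening'], finish_job())
E
```

```text
the job is handed in; nothing more can be done
0.08692297356671635 None
```

I pulled the tall panel out of the rack and carried it over the row, passing above the tub with the lower edge about 155 mm above the bench. I then lowered it over the clamp slot, stopped there and handed the job in at about 10 s of the 40 s allowed.

**Alignment:** The last wrist picture put the panel's lower edge within about 0.5 mm of the slot's centre line. The tool's angle matched the slot's to 0.001 rad. Lengthwise the panel sits within the 106 mm mouth, offset about 1 mm.

**Height:** The arm's readings put the lower edge about 11 mm above the clamp mouth. The side picture suggested about 9 mm. Both are inside the 3–20 mm window.

**Grip and contact:** The wrist force stayed at about 2.6 N, which is the panel's weight, so nothing pointed to contact with the clamp. The arm was at rest, with the fingers closed to about 7.6 mm by the opening reading on the 8 mm panel.

**Jars, tub and short panel:** I did not measure their positions again at the end. The short panel stood in its slot in the side picture after the lift. The jars and tub looked undisturbed in the side pictures, though the final crop shows them only partly.

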